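# Fit the turret gear, thrust washer and circlip

### The arm

A 6-joint arm with a two-finger parallel gripper is mounted at the origin on the work surface. World frame = base frame: x ahead of the robot, y to its left, z up, the work surface at z = 0. Lengths are in m, angles in rad, forces in N, time in s.
With the tool pointing down it reaches from about 0.35 to 0.775 m from the base axis. Payload 7.3 kg.
Tool frame: the origin (TCP) lies on the centre line of the jaws, within the pads' length; the fingertips stand 25 mm ahead of it and the grasp point (between the pads) lies 6 mm ahead of it; z points along the fingers, y is the line along which they close (so a half turn about z gives the same grasp; the last joint's range is limited). The gripper opens to 92 mm and grips with 3 to 60 N. Pads are 19 mm wide; open, the fingers measure 130 mm over their backs; the gripper's body (75 mm by 190 mm) begins 47 mm behind the grasp point.
Start: joints at [-1.331, 0.342, 1.524, -0, 1.275, -0.146], TCP at [0.198, -0.486, 0.252] pointing down, gripper open.
Joint ranges: [-2.53, 2.53], [-0.77, 2.02], [0.04, 2.7], [-1, 4.14], [0.28, 2.66], [-3.11, 3.11]. Speed limits (rad/s): [2.57, 2.57, 3.14, 3.14, 3.14, 3.14].

### API

Orientations are given as [roll, pitch, yaw] about the fixed x, y, z axes, in that order (R = Rz(yaw) Ry(pitch) Rx(roll)).
In Python, from cell import status, read_camera, camera_info, ticket, models gives the robot as it stands.
- The arm moves only by the tool send_rows, never from a script. Its argument "plan" is a list of rows, each an object with "offset": the shift along the tool's x, y, z in mm, a list of three; "yaw": the turn about the tool's z in rad. In form: [{"offset": [dx, dy, dz], "yaw": yaw}, ...]. A call has 1 to 20 rows; each row shifts and turns the commanded pose from where the row before left it, along the tool's axes as they then stand; what a row does not reach is not made up. A row lasts 1/10 s, in which the tool goes at most 50 mm and 8.59 degrees, less where a joint would pass 70% of its speed; a pose out of reach is approached as far as the arm can. A call is refused whole if a number of a shift passes 50 or a number of a turn 0.15, either way. A call with a gripper value outside its range is refused whole. "hand" is the closure, from 0 (fully open) to 1 (shut), set as the call begins (left out, the last holds). The fingers move at their own pace and stop on an object; "squeeze" is the grip in N (left out, the last holds). Time passes only in rows, so rows that do not move let the fingers close. It gives the time, the measured TCP pose, the force, the opening and the grip force at its end, in the units of the state.
- status.observe(): the state, without advancing time (a new reading comes with each control period).
- read_camera(name): name is "scene" or "top" or "wrist"; returns the picture (400x640x3 uint8, red, green, blue); there is no depth.
- camera_info(name): a dict with "vfov" (degrees; the focal length in pixels is half the picture's height over the tangent of half this angle, whatever the lens; pixels are square), "cx", "cy" (the principal point, pixels), "origin" and "attitude" of the camera in the world. Camera axes: x right, y down, z forward; pixel columns grow to the right and rows downward; lengths in m; the calibration is good to about 2 mm. A picture is of the moment at which its call begins: read the wrist's pose just before it. camera_info takes no time and is no camera call; for the wrist camera it gives the pose at the moment of the call.
- ticket.hand_in(): hands the job in; it is judged then, once.
Trained networks look in the newest picture that a camera, given by its name, has taken for a name from the list of things; names that differ only in an ending like _2 or _b are one class to them, and where a whole thing is asked for, a point or a joint stands for the part that bears it (a point fixed in the world has none). Each returns a list of dicts, best first, with "conf" (0 to 1); they miss things now and then, are a little off and sometimes report something else, mostly with a low value. They report only what shows in the picture. A call takes as long as a camera call.
- models.regions_of(camera, label): "mask" (400x640 bool, what is visible of it) and "extent" ([left, top, right, bottom] in pixels, round what is visible of it).
The state is a dict: "time": time; "qpos": joint angles; "qvel": joint speeds; "joint_efforts": joint torques, N m; "tool_pos": TCP position; "tool_rot": TCP orientation; "contact_force": force on the tool from outside, world axes, zero at the start; "torque": the same for the moment, N m; "opening": finger opening in m; "grip_force": force on a finger pad.
Only numpy, scipy, OpenCV 4.12 (cv2) and the standard library are available. Lean on these libraries where they do the work, as an engineer would, in place of code of your own. Each camera call takes 0.05 s, during which the arm holds its last target. There are 200 camera calls.

### The job

Put this microscope's filter-turret drive together: put the gear wheel over the axle stub in the open housing, fully home, and then the thrust washer over the stub flat on top of the gear. Then take the circlip pliers from their rest, squeeze them fully to spread the circlip that is already on their tips, slide it level down over the stub to the groove just above the washer, and finish there still holding: pliers squeezed, circlip spread around the stub at the groove, resting no more than lightly on the washer, nothing let go, so that its seat can be checked before it snaps in. Leave the objective, the oil bottle and the screwdriver where they are.

Things in the scene. Friction and masses are not known exactly. Their poses are not given: they have to be found in the camera images.
- groove (a point): The circlip groove: point on the axle stub's axis, half-way up the groove. Upright steel stub, 30 mm diameter, in the middle of the housing: 42 mm seat shoulder with its top 20 mm below this point; dark groove 4 mm high, 27 mm diameter; above it 8 mm of full diameter and a 3 mm chamfer, end 13 mm above this point. z up along the stub
- housing: Fixed aluminium turret housing, an open round pan: 156 mm outside, 146 mm inside, floor 15 mm and rim 26 mm above the bench; three low screw ears outside. Origin on the bench under the stub's axis, groove 40 mm above it. x points from the stub to the pinion and on to the motor, a black box 42 mm high, 80 to 128 mm from the axis; z up
- pinion_top (a point): Top centre of the small steel pinion standing in the housing, 35.5 mm from the stub's axis, 31 mm above the bench, 16 mm over its teeth. The seated gear lies right beside it: no finger fits between them
- gear_centre (a point): Centre (half-way up) of the loose brass gear wheel, 57 mm outside, 12 mm thick, bore 33 mm, about 130 g, lying flat on the bench; z is its axis. Seated on the shoulder, it lies 14 mm below the groove point
- washer_centre (a point): Centre (half-way up) of the loose plain steel thrust washer, 46 mm outside, 6 mm thick, bore 33 mm, about 40 g, lying flat on the bench; z is its axis. On the seated gear, it lies 5 mm below the groove point and its top is level with the groove's lower edge
- washer: The same washer, origin at the centre of its underside
- pliers: Circlip pliers, 180 mm long, tips bent down 90 degrees, lying level on the rest, underside 24 mm above the bench. Origin on the pivot axis at the underside; x to the tips, -x to the handles, z up. 180 g, balance point 27 mm behind the pivot. Two black grips 40 to 130 mm behind the pivot, 9 mm high from the underside up. Tips reach 20 mm below the underside
- rest: Fixed tool rest under the pliers. Origin on the bench below the pliers' pivot, x to their tips. Two bars 24 mm high and 22 mm long: one under the pivot (50 mm wide), one 115 mm behind it under the grips (104 mm wide); between them a base plate 4 mm high, 60 mm wide
- pliers_grip (a point): Where to squeeze: midway between the two grips, half-way up, 62 mm behind the pivot, 4.5 mm above the underside. Here the grips measure 63 mm over their outsides when open, 37 mm fully squeezed (outer faces then parallel); fingers close along the pliers' y. About 6 N on each starts the squeeze, 10 N reaches the stop, more does no harm
- lever_l (a joint): How far each plier lever is squeezed: 0 open (spring), 0.20 rad fully squeezed, at a stop. Squeezing spreads the tips and the circlip
- clip_centre (a point): Centre of the circlip's opening when spread, half-way up its 2.5 mm thickness: 122 mm ahead of the grip point on the pliers' centre line, 18.75 mm below their underside; z is its axis. Steel C-ring, 35 mm outside; clears 28 mm at rest (opening then centred 4 mm further ahead), 32 mm at 0.15 rad, 33.5 mm at 0.20 rad. It stays on the tips. Lying on the washer it is 0.75 mm below the groove point
- objective_centre (a point): Bystander: centre of a steel microscope objective standing upright, 33 mm diameter, 48 mm high
- oil_centre (a point): Bystander: centre of a small amber oil bottle with a black cap, standing, 32 mm diameter, 62 mm high
- driver_grip (a point): Bystander: handle of a black screwdriver lying on the bench, 150 mm long

How it is judged:
By the outcome, as a careful person would: the job done as asked, in the order asked, and still so for the second after the job is handed in, while the arm keeps its last pose, push and grip.
It also fails if it takes over 70 s, if anything falls off the work surface, if the arm or the gripper's body presses on something with over 40 N, if the wrist force passes 120 N, or if a joint passes its speed limit or range.

## Working session

There is one attempt and no reset: what is moved stays moved. The work goes in short steps, Python scripts to look and compute and a tool call to move; the robot and the scene stay as the last step left them, time stands still between calls to the robot, and variables do not carry over. Pictures are saved under pics/ and viewed, at most 10 in all, crops included, and the job is handed in when it is done.

Besides the shell and the picture viewer there is one more tool, called in YAML: its name, and indented under it one key for each argument. send_rows: Moves the arm, as the interface text tells. Its arguments: {"type":"object","properties":{"plan":{"type":"array"},"hand":{"type":"number"},"squeeze":{"type":"number"}},"required":["plan"]}

```bash
mkdir -p pics; ls; cat > h.py <<'E'
import numpy as np, cv2
from cell import status, read_camera, camera_info, ticket, models
from scipy.spatial.transform import Rotation as R
def cam(n):
    c=camera_info(n); f=200/np.tan(np.radians(c['vfov'])/2)
    a=np.array(c['attitude'],float)
    M=a if a.shape==(3,3) else R.from_euler('xyz',a).as_matrix()
    return f,c['cx'],c['cy'],np.array(c['origin']),M
def ray(C,u,v,z):
    f,cx,cy,o,M=C
    d=M@np.array([(u-cx)/f,(v-cy)/f,1]); return o+d*(z-o[2])/d[2]
def proj(C,p):
    f,cx,cy,o,M=C
    q=M.T@(np.array(p)-o); return f*q[0]/q[2]+cx,f*q[1]/q[2]+cy
def save(n,im): cv2.imwrite('pics/'+n,im[:,:,::-1])
E
python3 - <<'E'
from h import *
for n in('scene','top','wrist'):
    print(n,camera_info(n)); 
save('top0.png',read_camera('top')); 
C=cam('top')
for l in('housing','pinion_top','gear_centre','washer','pliers','rest','objective_centre','oil_centre','driver_grip','groove','clip_centre'):
    for r in models.regions_of('top',l)[:2]:
        m=r['mask'];ys,xs=np.nonzero(m)
        print(l,round(r['conf'],2),r['extent'],xs.mean().round(1),ys.mean().round(1),len(xs),ray(C,xs.mean(),ys.mean(),0).round(3))
save('scene0.png',read_camera('scene'))
print(status.observe())
E
```

```text
pics
scene {'vfov': 54.8845101301739, 'cx': 315.71342094743216, 'cy': 201.60128925329587, 'origin': array([1.0199476 , 0.72887056, 0.6490007 ]), 'attitude': array([-2.16972562e+00,  2.62658794e-03,  2.63000256e+00])}
top {'vfov': 48.729782100166204, 'cx': 316.41826115019853, 'cy': 191.02026927262042, 'origin': array([ 0.51947121, -0.02747227,  1.13263918]), 'attitude': array([-3.0637824 ,  0.00375412, -1.5747588 ])}
wrist {'vfov': 66.57810207652864, 'cx': 320.31381944963385, 'cy': 204.85674061585217, 'origin': array([ 0.2629839 , -0.45959022,  0.3844827 ]), 'attitude': array([ 2.87326134e+00,  1.48160307e-03, -1.18433012e+00])}
housing 0.98 [242.9, 149.7, 310.7, 233.5] 274.0 192.9 3448 [0.603 0.085 0.   ]
pinion_top 0.92 [238.5, 142.3, 311.5, 233.5] 274.2 192.6 3465 [0.604 0.085 0.   ]
gear_centre 0.82 [183.2, 174.0, 203.3, 199.0] 192.0 186.4 318 [0.621 0.297 0.   ]
gear_centre 0.46 [402.3, 174.5, 436.8, 248.2] 417.6 209.9 542 [ 0.558 -0.283  0.   ]
washer 0.55 [194.7, 237.7, 212.7, 255.4] 204.0 248.2 145 [0.463 0.264 0.   ]
pliers 0.95 [404.7, 170.2, 439.5, 247.6] 416.9 208.8 817 [ 
[... 744 characters left out ...]
me': 0.65, 'qpos': array([-1.33098769e+00,  3.41958104e-01,  1.52409677e+00,  7.29971938e-06,
        1.27541286e+00, -1.46023514e-01]), 'qvel': array([ 1.67724791e-04,  5.44042320e-04,  1.04705391e-03,  1.36254369e-03,
        3.02906060e-03, -9.02377164e-05]), 'joint_efforts': array([-1.41128919e-03, -4.30982423e+01, -2.44428545e+01,  7.16416561e-02,
        4.82060609e-02, -3.64020025e-06]), 'tool_pos': array([ 0.19758771, -0.48641364,  0.2517634 ]), 'tool_rot': array([3.14146805e+00, 1.12666156e-05, 3.85830026e-01]), 'contact_force': array([-0.45698682,  0.20569437,  0.0512342 ]), 'torque': array([-0.02493784, -0.02299499, -0.00187695]), 'grip_force': 0.0, 'opening': 0.09184406289653904}
```

```bash
python3 - <<'E'
import cv2
a=cv2.imread('pics/top0.png')[125:275,170:500]
cv2.imwrite('pics/top0c.png',cv2.resize(a,(792,360),interpolation=cv2.INTER_CUBIC))
E
```

```text
(no output)
```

View pics/top0c.png

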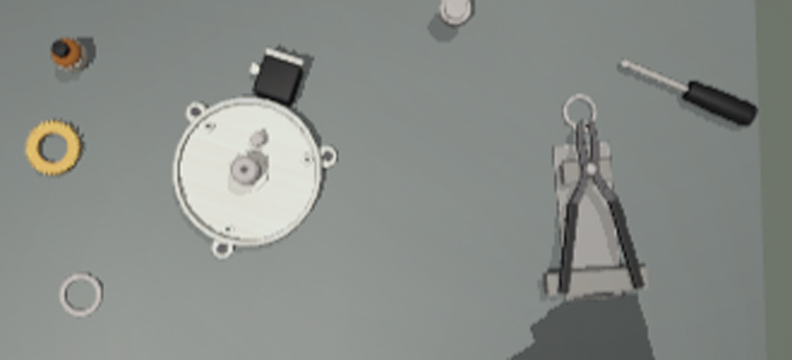

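View pics/scene0.png

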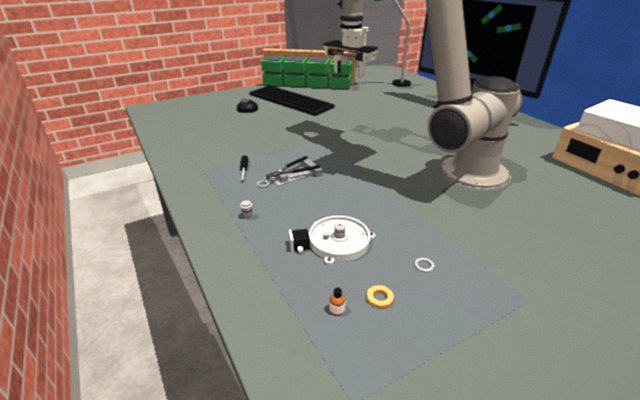

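```bash
cat >> h.py <<'E'
def to(xyz,yaw=None):
    "offset mm along present tool axes to the target, and turn about tool z"
    s=status.observe(); M=R.from_euler('xyz',s['tool_rot']).as_matrix()
    d=M.T@(np.array(xyz)-s['tool_pos'])*1000
    dy=None if yaw is None else -((yaw-s['tool_rot'][2]+np.pi)%(2*np.pi)-np.pi)
    print('offset',d.round(1),'turn',dy,'t',round(s['time'],2),'F',s['contact_force'].round(1))
E
python3 - <<'E'
from h import *
C=cam('top')
px=lambda u,v:(u/2.4+170,v/2.4+125)
for n,p,z in(('stub',(246,169),.053),('pinion',(258,137),.031),('motor',(281,72),.042),('gear',(53,147),.012),('washer',(81,294),.006),('pivot',(591,170),.036),('clip',(579,109),.005),('gripsend',(603,286),.03)):
    print(n,ray(C,*px(*p),z).round(3))
s=ray(C,*px(246,169),.053)
r=.386+np.pi
M=R.from_euler('xyz',[np.pi,0,-.33]).as_matrix()
d=np.array([s[0],s[1],.24])-status.observe()['tool_pos']
print((M.T@d*1000).round(0))
S=status.observe();A=cam('wrist');T=R.from_euler('xyz',S['tool_rot']).as_matrix()
print('cam in tool',T.T@(A[3]-S['tool_pos']), T.T@A[4])
E
```

```text
stub [0.593 0.084 0.053]
pinion [0.628 0.074 0.031]
motor [0.695 0.049 0.042]
gear [0.62  0.293 0.012]
washer [0.465 0.263 0.006]
pivot [ 0.592 -0.272  0.036]
clip [ 0.659 -0.267  0.005]
gripsend [ 0.472 -0.283  0.03 ]
[ 190. -668.   12.]
cam in tool [ 7.06583245e-02 -5.91350920e-05 -1.33411004e-01] [[ 6.34462995e-04 -9.64155058e-01 -2.65338693e-01]
 [ 9.99999798e-01  6.02990660e-04  2.00070224e-04]
 [-3.29019647e-05 -2.65338767e-01  9.64155246e-01]]
```

send_rows:
  plan:
    - {"offset": [0,0,0],"yaw": 0.143}
    - {"offset": [0,0,0],"yaw": 0.143}
    - {"offset": [0,0,0],"yaw": 0.143}
    - {"offset": [0,0,0],"yaw": 0.143}
    - {"offset": [0,0,0],"yaw": 0.143}
    - {"offset": [12,-44,1],"yaw": 0}
    - {"offset": [12,-44,1],"yaw": 0}
    - {"offset": [12,-44,1],"yaw": 0}
    - {"offset": [12,-44,1],"yaw": 0}
    - {"offset": [12,-44,1],"yaw": 0}
    - {"offset": [12,-44,1],"yaw": 0}
    - {"offset": [13,-45,1],"yaw": 0}
    - {"offset": [13,-45,1],"yaw": 0}
    - {"offset": [13,-45,1],"yaw": 0}
    - {"offset": [13,-45,1],"yaw": 0}
    - {"offset": [13,-45,1],"yaw": 0}
    - {"offset": [13,-45,1],"yaw": 0}
    - {"offset": [14,-45,0],"yaw": 0}
    - {"offset": [14,-45,0],"yaw": 0}
    - {"offset": [14,-45,0],"yaw": 0}
  hand: 0

```text
time: 2.65
tool_pos: [0.5964, 0.0865, 0.2397]
tool_rot: [3.142, -0.0, -0.329]
contact_force: [0.5, -0.8, 1.0]
opening: 0.0916
grip_force: 0.0
```

```bash
python3 - <<'E'
from h import *
C=cam('wrist'); im=read_camera('wrist'); save('w1.png',im)
for l in('housing','pinion_top','groove'):
    for r in models.regions_of('wrist',l)[:2]:
        print(l,round(r['conf'],2),r['extent'],r['mask'].sum())
np.save('w1.npy',np.array([*C[:3],*C[3],*C[4].ravel()]))
E
```

```text
housing 0.66 [594.9, 4.0, 638.5, 201.5] 2792
housing 0.57 [250.5, 65.4, 392.0, 258.0] 16292
pinion_top 0.96 [248.3, 65.5, 393.1, 258.5] 16341
groove 0.76 [249.2, 67.3, 393.0, 257.0] 16314
groove 0.18 [94.4, 120.4, 150.2, 153.4] 1331
```

View pics/w1.png

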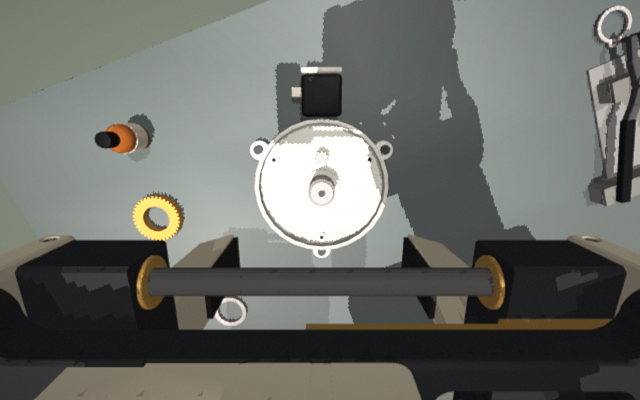

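```bash
python3 - <<'E'
from h import *
a=np.load('w1.npy');C=(*a[:3],a[3:6],a[6:].reshape(3,3))
im=cv2.imread('pics/w1.png')
h=cv2.cvtColor(im,cv2.COLOR_BGR2HSV)
m=((h[...,0]>18)&(h[...,0]<35)&(h[...,1]>110)&(h[...,2]>90)).astype(np.uint8); m[:,:120]=0;m[240:]=0;m[:185]=0;m[:,200:]=0
cn=max(cv2.findContours(m,0,2)[0],key=cv2.contourArea); e=cv2.fitEllipse(cn); print('gear',e,ray(C,*e[0],.010))
for p,z in(((321,188),.053),((322,157),.031),((322,95),.042),((321,186),.026)): print(p,ray(C,*p,z).round(4))
s=ray(C,321,188,.053)
# predicted overlay
big=cv2.resize(im[110:260,240:400],None,fx=5,fy=5,interpolation=cv2.INTER_CUBIC)
def circ(c,r,z,col):
    t=np.linspace(0,2*np.pi,60); q=np.array([proj(C,(c[0]+r*np.cos(k),c[1]+r*np.sin(k),z)) for k in t])
    cv2.polylines(big,[np.int32((q-[240,110]+.5)*5)],True,col,1)
circ(s,.015,.050,(0,0,255));circ(s,.012,.053,(0,0,255)); circ(s,.078,.026,(0,255,0)); circ(s,.021,.02,(255,0,0));circ(s,.073,.026,(0,255,0))
ang=-.33
circ(s+.0355*np.array([np.cos(ang),np.sin(ang),0]),.008,.031,(255,0,255))
cv2.imwrite('pics/w1b.png',cv2.resize(big,(640,600)))
E
```

```text
gear ((155.8772735595703, 218.01329040527344), (39.274749755859375, 46.705142974853516), 123.5740966796875) [0.61895791 0.29565492 0.01      ]
(321, 188) [0.5975 0.0848 0.053 ]
(322, 157) [0.6261 0.0739 0.031 ]
(322, 95) [0.6872 0.0532 0.042 ]
(321, 186) [0.5942 0.0859 0.026 ]
```

View pics/w1b.png

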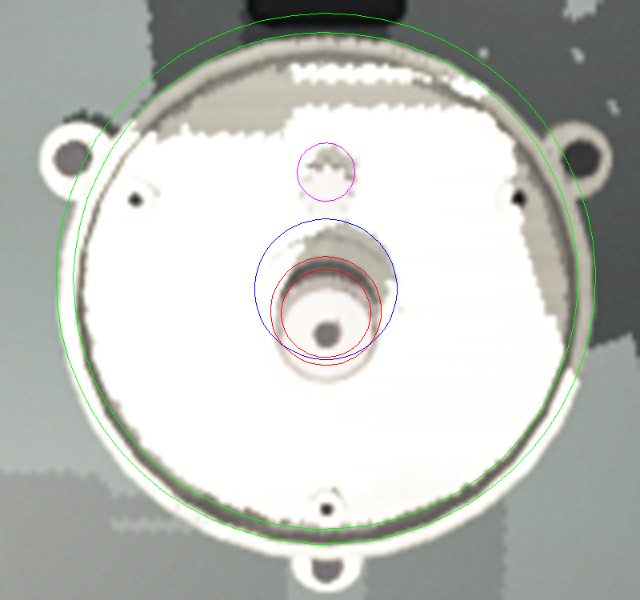

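```bash
python3 - <<'E'
from h import *
a=np.load('w1.npy');C=(*a[:3],a[3:6],a[6:].reshape(3,3))
print(ray(C,321.3,193,.053),ray(C,321,189.7,.026)); to((.62,.294,.15),-.33)
E
```

```text
[0.59216807 0.08628537 0.053     ] [0.59002469 0.08729073 0.026     ]
offset [ -43.7 -205.4   88.9] turn 0.0028931977528654507 t 2.85 F [ 0.5 -0.2 -0.7]
```

send_rows:
  plan:
    - {"offset": [-9,-41,18],"yaw": 0}
    - {"offset": [-9,-41,18],"yaw": 0}
    - {"offset": [-9,-41,18],"yaw": 0}
    - {"offset": [-9,-41,18],"yaw": 0}
    - {"offset": [-8,-41,17],"yaw": 0}
    - {"offset": [0,0,0],"yaw": 0}

```text
time: 3.45
tool_pos: [0.6183, 0.2958, 0.1474]
tool_rot: [3.14, 0.004, -0.326]
contact_force: [-0.7, -0.5, -0.8]
opening: 0.0918
grip_force: 0.0
```

```bash
cat >> h.py <<'E'
def colour(im,box,f):
    h=cv2.cvtColor(im,cv2.COLOR_RGB2HSV); m=np.zeros((400,640),np.uint8); l,t,r,b=box
    m[t:b,l:r]=f(h[t:b,l:r]); return m
yel=lambda h:(h[...,0]>18)&(h[...,0]<35)&(h[...,1]>110)&(h[...,2]>80)
def keep(n,C): np.save(n,np.array([*C[:3],*C[3],*C[4].ravel()]))
def load(n): a=np.load(n); return (*a[:3],a[3:6],a[6:].reshape(3,3))
E
python3 - <<'E'
from h import *
C=cam('wrist'); im=read_camera('wrist'); save('w2.png',im);keep('w2.npy',C)
r=models.regions_of('wrist','gear_centre')
for k in r[:2]: print(k['conf'],k['extent'])
m=colour(im,(200,100,440,262),yel)
cs,hi=cv2.findContours(m,cv2.RETR_CCOMP,cv2.CHAIN_APPROX_NONE)
for c in cs:
    if cv2.contourArea(c)>200: e=cv2.fitEllipse(c); print(e,cv2.boundingRect(c),ray(C,*e[0],.012).round(4))
print(status.observe()['tool_pos'])
E
```

```text
0.78 [292.7, 165.3, 350.9, 229.8]
0.18 [288.3, 58.2, 321.7, 105.2]
[0.61976913 0.29206227 0.1500974 ]
```

View pics/w2.png

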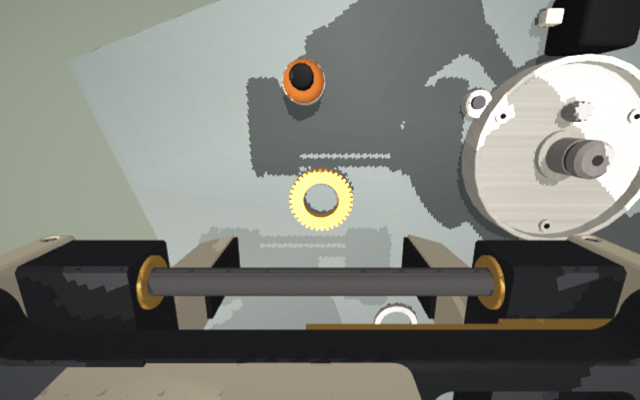

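```bash
cat >> h.py <<'E'
def ells(m,C,z,mn=200):
    for c in cv2.findContours(m,cv2.RETR_CCOMP,cv2.CHAIN_APPROX_NONE)[0]:
        if cv2.contourArea(c)>mn:
            e=cv2.fitEllipse(c); print(np.round(e[0],1),np.round(e[1],1),cv2.boundingRect(c),ray(C,*e[0],z).round(4))
E
python3 - <<'E'
from h import *
im=cv2.imread('pics/w2.png')[:,:,::-1].copy();C=load('w2.npy')
m=colour(im,(270,150,370,237),lambda h:(h[...,0]>12)&(h[...,0]<40)&(h[...,1]>40))
m=cv2.morphologyEx(m,cv2.MORPH_CLOSE,np.ones((3,3),np.uint8))
ells(m,C,.012)
to((.62,.292,.03),-.33)
E
```

```text
[320.6 198.6] [62.9 63.3] (289, 167, 64, 64) [0.62   0.2942 0.012 ]
[320.7 198.2] [30.7 34.3] (303, 183, 36, 32) [0.6203 0.294  0.012 ]
offset [  0.3  -0.2 120.1] turn 0.0011859793891781933 t 3.55 F [ 0.5 -0.1 -0. ]
```

send_rows:
  plan:
    - {"offset": [0,-1,35],"yaw": 0}
    - {"offset": [0,0,35],"yaw": 0}
    - {"offset": [0,0,30],"yaw": 0}
    - {"offset": [0,0,15],"yaw": 0}
    - {"offset": [0,0,7],"yaw": 0}
    - {"offset": [0,0,0],"yaw": 0}
    - {"offset": [0,0,0],"yaw": 0}

```text
time: 4.25
tool_pos: [0.6217, 0.2936, 0.0306]
tool_rot: [-3.14, -0.002, -0.33]
contact_force: [-0.2, -0.5, -0.2]
opening: 0.0923
grip_force: 0.0
```

send_rows:
  plan:
    - {"offset": [0,0,0],"yaw": 0}
    - {"offset": [0,0,0],"yaw": 0}
    - {"offset": [0,0,0],"yaw": 0}
    - {"offset": [0,0,0],"yaw": 0}
    - {"offset": [0,0,0],"yaw": 0}
    - {"offset": [0,0,0],"yaw": 0}
  hand: 1
  squeeze: 15

```text
time: 4.85
tool_pos: [0.6205, 0.2938, 0.0288]
tool_rot: [-3.142, -0.0, -0.329]
contact_force: [-1.4, 0.1, 0.4]
opening: 0.0559
grip_force: 15.0
```

```bash
python3 - <<'E'
from h import *
to((.55,.101,.11),-.33)
E
```

```text
offset [ -4.4 205.2 -81.2] turn 0.0008425843149524326 t 4.85 F [-1.4  0.1  0.4]
```

send_rows:
  plan:
    - {"offset": [0,0,-20],"yaw": 0}
    - {"offset": [0,0,-31],"yaw": 0}
    - {"offset": [0,20,-30],"yaw": 0}
    - {"offset": [-1,35,0],"yaw": 0}
    - {"offset": [-1,35,0],"yaw": 0}
    - {"offset": [-1,40,0],"yaw": 0}
    - {"offset": [-1,40,0],"yaw": 0}
    - {"offset": [0,25,0],"yaw": 0}
    - {"offset": [0,10,0],"yaw": 0}
    - {"offset": [0,0,0],"yaw": 0}
    - {"offset": [0,0,0],"yaw": 0}

```text
time: 5.95
tool_pos: [0.5509, 0.1017, 0.1097]
tool_rot: [-3.141, -0.0, -0.329]
contact_force: [-0.2, 0.3, -2.2]
opening: 0.0562
grip_force: 15.0
```

```bash
python3 - <<'E'
from h import *
C=cam('wrist'); im=read_camera('wrist'); save('w3.png',im);keep('w3.npy',C)
print(status.observe()['tool_pos'])
cv2.imwrite('pics/w3c.png',cv2.resize(im[60:300,200:440,::-1],None,fx=2.5,fy=2.5,interpolation=cv2.INTER_CUBIC))
E
```

```text
[0.55096886 0.10204349 0.10970065]
```

View pics/w3c.png

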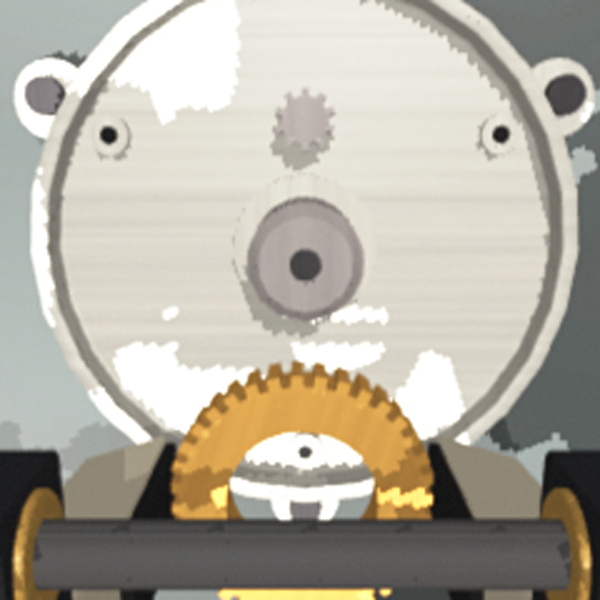

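```bash
python3 - <<'E'
from h import *
C=load('w3.npy'); S=np.array([.55097,.10204,.1097]); M=R.from_euler('xyz',[np.pi,0,-.329]).as_matrix()
px=lambda u,v:(200+u/2.5-.3,60+v/2.5-.3)
T=lambda p:(M.T@(p-S)*1000).round(1)
for n,p,z in(('stubhole',(305,265),.053),('stub L',(248,258),.050),('stub R',(363,258),.05),('stub low',(305,320),.050),('tooth top',(303,363),.0929),('bore top',(302,432),.0929),('gear L',(172,480),.0929),('gear R',(434,480),.0929),('bore L',(229,480),.0929),('bore R',(375,480),.0929),('pinion',(304,120),.031),('pan earL',(44,95),.02),('earR',(568,95),.02)):
    q=ray(C,*px(*p),z); print(n,q.round(4),T(q))
E
```

```text
stubhole [0.5921 0.0864 0.053 ] [44.   1.6 56.7]
stub L [0.598  0.0996 0.05  ] [ 45.3 -12.9  59.7]
stub R [0.5886 0.072  0.05  ] [45.3 16.3 59.7]
stub low [0.5781 0.0911 0.05  ] [29.3  1.6 59.7]
tooth top [0.5785 0.0915 0.0929] [29.5  1.  16.8]
bore top [0.5644 0.0966 0.0929] [14.5  0.8 16.8]
gear L [0.563  0.1264 0.0929] [  3.5 -27.   16.8]
gear R [0.545  0.0734 0.0929] [ 3.6 29.  16.8]
bore L [0.5591 0.1149 0.0929] [  3.5 -14.8  16.8]
bore R [0.549  0.0853 0.0929] [ 3.6 16.4 16.8]
pinion [0.6257 0.0751 0.031 ] [79.4  1.3 78.7]
pan earL [0.6557 0.1411 0.02  ] [ 86.5 -70.7  89.7]
earR [0.6088 0.0036 0.02  ] [86.5 74.5 89.7]
```

send_rows:
  plan:
    - {"offset": [16,0.6,0],"yaw": 0}
    - {"offset": [20,0,0],"yaw": 0}
    - {"offset": [10,0,0],"yaw": 0}
    - {"offset": [0,0,5],"yaw": 0}
    - {"offset": [0,0,8],"yaw": 0}
    - {"offset": [0,0,8],"yaw": 0}
    - {"offset": [0,0,6],"yaw": 0}
    - {"offset": [0,0,5],"yaw": 0}
    - {"offset": [0,0,5],"yaw": 0}
    - {"offset": [0,0,4],"yaw": 0}
    - {"offset": [0,0,0],"yaw": 0}

```text
time: 7.1
tool_pos: [0.5934, 0.0856, 0.0681]
tool_rot: [3.141, 0.001, -0.329]
contact_force: [-0.1, -0.9, -1.0]
opening: 0.0564
grip_force: 15.0
```

send_rows:
  plan:
    - {"offset": [0,0,4],"yaw": 0}
    - {"offset": [0,0,4],"yaw": 0}
    - {"offset": [0,0,3],"yaw": 0}
    - {"offset": [0,0,2],"yaw": 0}
    - {"offset": [0,0,0],"yaw": 0}

```text
time: 7.6
tool_pos: [0.5936, 0.0856, 0.0553]
tool_rot: [3.141, 0.001, -0.329]
contact_force: [-1.0, -0.4, -2.2]
opening: 0.0557
grip_force: 15.0
```

send_rows:
  plan:
    - {"offset": [0,0,3],"yaw": 0}
    - {"offset": [0,0,2],"yaw": 0}
    - {"offset": [0,0,1],"yaw": 0}
    - {"offset": [0,0,0.5],"yaw": 0}
    - {"offset": [0,0,0],"yaw": 0}

```text
time: 8.1
tool_pos: [0.5938, 0.0856, 0.0491]
tool_rot: [3.141, 0.0, -0.329]
contact_force: [0.9, 0.8, -1.2]
opening: 0.0561
grip_force: 15.0
```

send_rows:
  plan:
    - {"offset": [0,0,0.5],"yaw": 0}
    - {"offset": [0,0,0.5],"yaw": 0}
    - {"offset": [0,0,0],"yaw": 0}

```text
time: 8.4
tool_pos: [0.5939, 0.0856, 0.0487]
tool_rot: [-3.142, -0.001, -0.329]
contact_force: [-1.6, 0.1, 3.8]
opening: 0.0561
grip_force: 15.0
```

send_rows:
  plan:
    - {"offset": [0,0,0],"yaw": 0}
    - {"offset": [0,0,0],"yaw": 0}
    - {"offset": [0,0,0],"yaw": 0}
    - {"offset": [0,0,0],"yaw": 0}
    - {"offset": [0,0,-10],"yaw": 0}
    - {"offset": [0,0,-30],"yaw": 0}
    - {"offset": [0,0,-40],"yaw": 0}
    - {"offset": [0,0,-40],"yaw": 0}
    - {"offset": [0,0,0],"yaw": 0}
    - {"offset": [0,0,0],"yaw": 0}
  hand: 0

```text
time: 9.4
tool_pos: [0.5942, 0.0856, 0.1698]
tool_rot: [-3.141, -0.003, -0.329]
contact_force: [-0.5, 0.4, -0.4]
opening: 0.0916
grip_force: 0.0
```

```bash
python3 - <<'E'
from h import *
C=cam('wrist'); im=read_camera('wrist'); save('w4.png',im);keep('w4.npy',C)
m=colour(im,(260,150,380,245),lambda h:(h[...,0]>10)&(h[...,0]<40)&(h[...,1]>50))
m=cv2.morphologyEx(m,cv2.MORPH_CLOSE,np.ones((3,3),np.uint8))
print(status.observe()['tool_pos']); ells(m,C,.032)
to((.465,.263,.14),-.33)
E
```

```text
[0.593459   0.08561042 0.16830035]
[320.8 201.5] [60.1 61. ] (290, 172, 63, 61) [0.5937 0.085  0.032 ]
[320.3 206. ] [35.3 39.1] (303, 187, 36, 39) [0.5898 0.0868 0.032 ]
offset [-178.9 -126.3   28.3] turn 0.0008192674729032845 t 9.45 F [ 0.  -0.8  0.4]
```

send_rows:
  plan:
    - {"offset": [-30,-21,5],"yaw": 0}
    - {"offset": [-35,-25,6],"yaw": 0}
    - {"offset": [-35,-25,6],"yaw": 0}
    - {"offset": [-35,-25,6],"yaw": 0}
    - {"offset": [-30,-21,5],"yaw": 0}
    - {"offset": [-14,-9,0],"yaw": 0}
    - {"offset": [0,0,0],"yaw": 0}
    - {"offset": [0,0,0],"yaw": 0}

```text
time: 10.25
tool_pos: [0.4655, 0.2622, 0.1398]
tool_rot: [3.141, -0.0, -0.329]
contact_force: [-0.5, 0.1, -0.1]
opening: 0.0916
grip_force: 0.0
```

```bash
python3 - <<'E'
from h import *
C=cam('wrist'); im=read_camera('wrist'); save('w5.png',im);keep('w5.npy',C)
r=models.regions_of('wrist','washer')
for k in r[:2]: print(k['conf'],k['extent'])
m=r[0]['mask'].astype(np.uint8)
print(status.observe()['tool_pos']); ells(m,C,.006)
to((.465,.263,.03),-.33)
cv2.imwrite('pics/w5c.png',cv2.resize(im[120:270,240:400,::-1],None,fx=3,fy=3))
E
```

```text
0.68 [293.9, 178.5, 341.5, 229.0]
[0.46608275 0.2616645  0.14008066]
[318.9 203. ] [47.6 49.1] (294, 179, 50, 49) [0.4648 0.2633 0.006 ]
[318.7 203.3] [34.  36.1] (301, 186, 37, 35) [0.4646 0.2636 0.006 ]
offset [ -1.5  -0.9 110.1] turn -0.000501011979926691 t 10.35 F [0.4 0.5 1.3]
```

View pics/w5c.png

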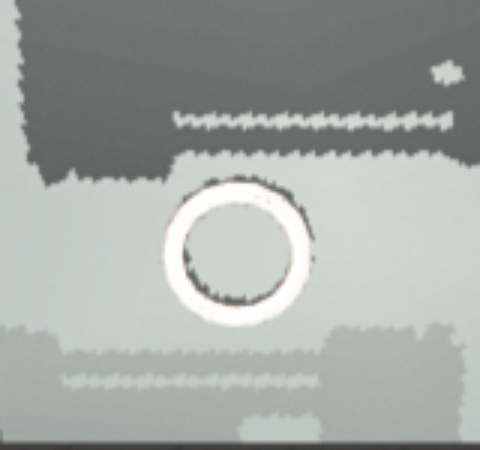

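send_rows:
  plan:
    - {"offset": [-2,-1,30],"yaw": 0}
    - {"offset": [0,0,35],"yaw": 0}
    - {"offset": [0,0,30],"yaw": 0}
    - {"offset": [0,0,12],"yaw": 0}
    - {"offset": [0,0,5],"yaw": 0}
    - {"offset": [0,0,2],"yaw": 0}
    - {"offset": [0,0,0],"yaw": 0}
    - {"offset": [0,0,0],"yaw": 0}

```text
time: 11.15
tool_pos: [0.4644, 0.2645, 0.0274]
tool_rot: [-3.14, -0.002, -0.329]
contact_force: [0.4, 0.5, 0.3]
opening: 0.0916
grip_force: 0.0
```

send_rows:
  plan:
    - {"offset": [0,0,0],"yaw": 0}
    - {"offset": [0,0,0],"yaw": 0}
    - {"offset": [0,0,0],"yaw": 0}
    - {"offset": [0,0,0],"yaw": 0}
    - {"offset": [0,0,0],"yaw": 0}
    - {"offset": [0,0,0],"yaw": 0}
    - {"offset": [0,0,0],"yaw": 0}
  hand: 1
  squeeze: 12

```text
time: 11.85
tool_pos: [0.4636, 0.2643, 0.0261]
tool_rot: [3.141, 0.0, -0.329]
contact_force: [-0.4, -0.3, -0.0]
opening: 0.0446
grip_force: 12.0
```

```bash
python3 - <<'E'
from h import *
to((.5507,.1001,.11),-.329)
E
```

```text
offset [135.5 127.2 -83.8] turn -0.0002606763505625942 t 11.85 F [-0.4 -0.3 -0. ]
```

send_rows:
  plan:
    - {"offset": [0,0,-20],"yaw": 0}
    - {"offset": [0,0,-34],"yaw": 0}
    - {"offset": [20,20,-30],"yaw": 0}
    - {"offset": [30,28,0],"yaw": 0}
    - {"offset": [30,28,0],"yaw": 0}
    - {"offset": [30,28,0],"yaw": 0}
    - {"offset": [20,18,0],"yaw": 0}
    - {"offset": [5,5,0],"yaw": 0}
    - {"offset": [0,0,0],"yaw": 0}
    - {"offset": [0,0,0],"yaw": 0}
    - {"offset": [0,0,0],"yaw": 0}

```text
time: 12.95
tool_pos: [0.5495, 0.1017, 0.1101]
tool_rot: [3.142, 0.001, -0.328]
contact_force: [-0.5, -0.5, -0.3]
opening: 0.0445
grip_force: 12.0
```

```bash
python3 - <<'E'
from h import *
C=cam('wrist'); im=read_camera('wrist'); save('w6.png',im);keep('w6.npy',C)
s=status.observe(); print(s['tool_pos'],s['opening'],s['tool_rot'])
cv2.imwrite('pics/w6c.png',cv2.resize(im[60:300,200:440,::-1],None,fx=2.5,fy=2.5,interpolation=cv2.INTER_CUBIC))
E
```

```text
[0.54963511 0.10170048 0.11017814] 0.04465660186945351 [ 3.14152985e+00  4.19013547e-04 -3.27494404e-01]
```

View pics/w6c.png

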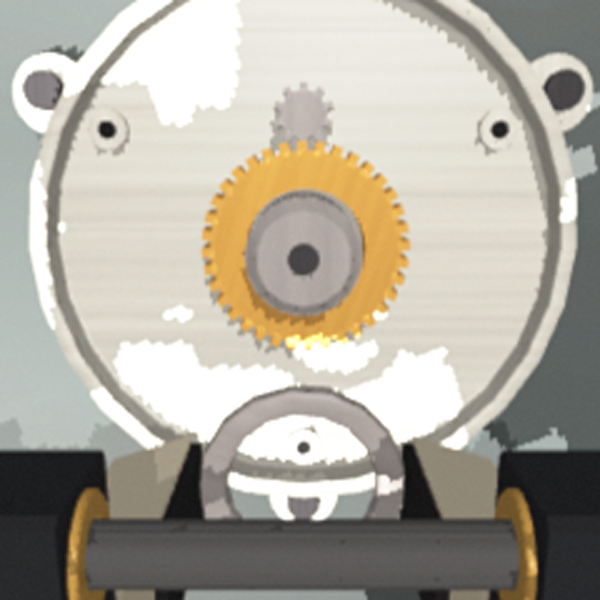

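```bash
python3 - <<'E'
from h import *
C=load('w6.npy'); S=np.array([.54964,.1017,.11018]); M=R.from_euler('xyz',[np.pi,0,-.3275]).as_matrix()
px=lambda u,v:(200+u/2.5-.3,60+v/2.5-.3)
T=lambda p:(M.T@(p-S)*1000).round(1)
for n,p,z in(('stubhole',(303,260),.053),('outer top',(302,385),.0841),('bore top',(302,414),.0901),('L',(200,480),.0901),('R',(405,480),.0901),('bL',(229,480),.0901),('bR',(374,480),.0901)):
    q=ray(C,*px(*p),z); print(n,q.round(4),T(q))
E
```

```text
stubhole [0.5919 0.0865 0.053 ] [44.9  0.8 57.2]
outer top [0.5701 0.0942 0.0841] [21.8  0.5 26.1]
bore top [0.5657 0.0957 0.0901] [17.2  0.5 20.1]
L [0.5585 0.1216 0.0901] [  1.9 -21.7  20.1]
R [0.5441 0.0793 0.0901] [ 2.  23.  20.1]
bL [0.5564 0.1156 0.0901] [  1.9 -15.4  20.1]
bR [0.5463 0.0857 0.0901] [ 2.  16.3 20.1]
```

send_rows:
  plan:
    - {"offset": [16,0.2,0],"yaw": 0}
    - {"offset": [19,0,0],"yaw": 0}
    - {"offset": [10,0,0],"yaw": 0}
    - {"offset": [0,0,5],"yaw": 0}
    - {"offset": [0,0,9],"yaw": 0}
    - {"offset": [0,0,8],"yaw": 0}
    - {"offset": [0,0,7],"yaw": 0}
    - {"offset": [0,0,5],"yaw": 0}
    - {"offset": [0,0,5],"yaw": 0}
    - {"offset": [0,0,3],"yaw": 0}
    - {"offset": [0,0,0],"yaw": 0}
    - {"offset": [0,0,0],"yaw": 0}

```text
time: 14.2
tool_pos: [0.5929, 0.0857, 0.0683]
tool_rot: [-3.142, -0.0, -0.329]
contact_force: [-0.7, -0.5, -0.4]
opening: 0.0441
grip_force: 12.0
```

send_rows:
  plan:
    - {"offset": [0,0,4],"yaw": 0}
    - {"offset": [0,0,3],"yaw": 0}
    - {"offset": [0,0,2],"yaw": 0}
    - {"offset": [0,0,0.8],"yaw": 0}
    - {"offset": [0,0,0.5],"yaw": 0}
    - {"offset": [0,0,0],"yaw": 0}

```text
time: 14.8
tool_pos: [0.5927, 0.0857, 0.0581]
tool_rot: [3.142, -0.0, -0.329]
contact_force: [-1.2, -0.1, 1.5]
opening: 0.0449
grip_force: 12.0
```

send_rows:
  plan:
    - {"offset": [0,0,0],"yaw": 0}
    - {"offset": [0,0,0],"yaw": 0}
    - {"offset": [0,0,0],"yaw": 0}
    - {"offset": [0,0,0],"yaw": 0}
    - {"offset": [0,0,-10],"yaw": 0}
    - {"offset": [0,0,-30],"yaw": 0}
    - {"offset": [0,0,-35],"yaw": 0}
    - {"offset": [0,0,-35],"yaw": 0}
    - {"offset": [0,0,0],"yaw": 0}
    - {"offset": [0,0,0],"yaw": 0}
  hand: 0

```text
time: 15.8
tool_pos: [0.5931, 0.0858, 0.1693]
tool_rot: [-3.141, -0.002, -0.329]
contact_force: [-0.2, 0.4, 0.4]
opening: 0.0917
grip_force: 0.0
```

```bash
python3 - <<'E'
from h import *
C=cam('wrist'); im=read_camera('wrist'); save('w7.png',im);keep('w7.npy',C)
r=models.regions_of('wrist','washer')
for k in r[:1]: print(k['conf'],k['extent']); ells(k['mask'].astype(np.uint8),C,.038)
print(status.observe()['tool_pos'])
cv2.imwrite('pics/w7c.png',cv2.resize(im[120:270,240:400,::-1],None,fx=4,fy=4,interpolation=cv2.INTER_CUBIC))
E
```

```text
0.71 [297.0, 179.9, 344.1, 229.4]
[320.5 202.5] [45.  46.1] (296, 178, 50, 49) [0.5934 0.0851 0.038 ]
[0.59208927 0.08571606 0.16709818]
```

send_rows:
  plan:
    - {"offset": [0,0,0],"yaw": -0.138}
    - {"offset": [0,0,0],"yaw": -0.138}
    - {"offset": [0,0,0],"yaw": -0.138}
    - {"offset": [-8,30,0],"yaw": 0}
    - {"offset": [-10,40,0],"yaw": 0}
    - {"offset": [-11,42,0],"yaw": 0}
    - {"offset": [-11,42,0],"yaw": 0}
    - {"offset": [-11,42,0],"yaw": 0}
    - {"offset": [-11,42,0],"yaw": 0}
    - {"offset": [-11,42,0],"yaw": 0}
    - {"offset": [-11,40,0],"yaw": 0}
    - {"offset": [-8,26,0],"yaw": 0}
    - {"offset": [-2,10,0],"yaw": 0}
    - {"offset": [0,0,0],"yaw": 0}
    - {"offset": [0,0,0],"yaw": 0}

```text
time: 17.4
tool_pos: [0.5293, -0.2757, 0.1672]
tool_rot: [-3.14, 0.001, 0.085]
contact_force: [-0.2, 0.4, -0.3]
opening: 0.0919
grip_force: 0.0
```

```bash
python3 - <<'E'
from h import *
C=cam('wrist'); im=read_camera('wrist'); save('w8.png',im);keep('w8.npy',C)
for l in('pliers','clip_centre','rest'):
  for k in models.regions_of('wrist',l)[:1]: print(l,k['conf'],k['extent'])
print(status.observe())
a=cv2.imread('pics/w7c.png'); b=cv2.resize(im[0:260,200:440,::-1],None,fx=2,fy=2,interpolation=cv2.INTER_CUBIC)
o=np.zeros((520,800,3),np.uint8); a=cv2.resize(a,(320,300)); o[:300,:320]=a; o[:,320:]=b
cv2.imwrite('pics/w8c.png',o)
E
```

```text
pliers 0.56 [275.7, 31.4, 367.8, 264.9]
rest 0.67 [265.9, 96.5, 375.5, 261.2]
{'time': 17.6, 'qpos': array([-6.08048618e-01,  5.46061726e-01,  1.43623008e+00,  1.24324516e-04,
        1.15947873e+00,  8.76029654e-01]), 'qvel': array([-0.00645531, -0.00201656, -0.00406223, -0.00274292, -0.00015107,
       -0.00250717]), 'joint_efforts': array([-1.69830518e-01, -5.18427622e+01, -2.30585825e+01,  6.91518746e-02,
       -3.72931303e-02,  5.90678872e-03]), 'tool_pos': array([ 0.52967442, -0.27553838,  0.16795466]), 'tool_rot': array([-3.14139124e+00,  6.37019856e-05,  8.66683437e-02]), 'contact_force': array([ 0.47088184,  0.02496869, -0.94515616]), 'torque': array([ 0.05291321, -0.03085864, -0.06245146]), 'grip_force': 0.0, 'opening': 0.09167536106509017}
```

View pics/w8c.png

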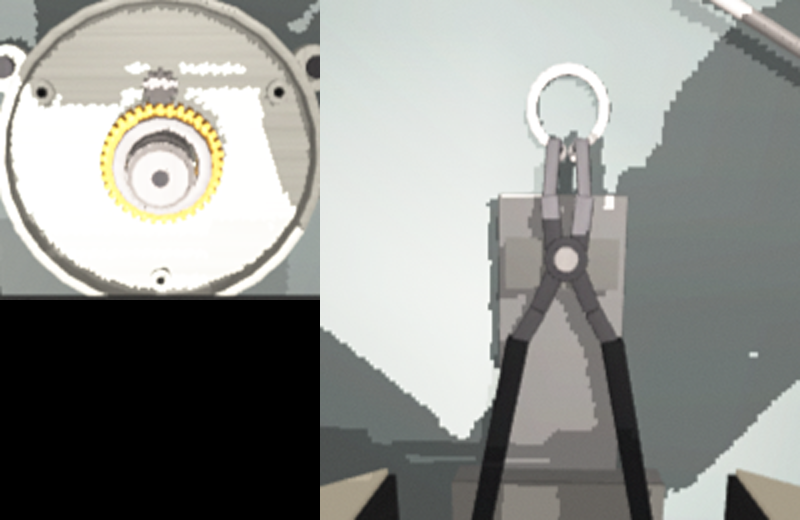

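```bash
python3 - <<'E'
from h import *
C=load('w8.npy'); px=lambda u,v:(200+(u-320)/2-.25,v/2-.25)
a={}
for n,p,z in(('pivot',(566,259),.036),('pivot lo',(566,259),.028),('clip',(568,104),.0065),('grips340',(566,340),.033),('gripL500',(487.5,500),.033),('gripR500',(639,500),.033),('gL_out340',(508,345),.033),('gR_out340',(623,345),.033)):
    a[n]=ray(C,*px(*p),z); print(n,a[n].round(4))
g=(a['gripL500']+a['gripR500'])/2
for u,v in((g,a['pivot']),(a['pivot'],a['clip']),(g,a['clip'])): d=v-u; print(np.hypot(*d[:2]),np.arctan2(d[1],d[0]))
yaw=.075
gp=a['pivot']-.062*np.array([np.cos(yaw),np.sin(yaw),0]); gc=a['clip']-.126*np.array([np.cos(yaw),np.sin(yaw),0]); print(gp,gc)
to((*((gp+gc)/2)[:2],.0225),yaw)
E
```

```text
pivot [ 0.5931 -0.2722  0.036 ]
pivot lo [ 0.5929 -0.2723  0.028 ]
clip [ 0.6583 -0.2675  0.0065]
grips340 [ 0.5584 -0.2753  0.033 ]
gripL500 [ 0.4791 -0.2449  0.033 ]
gripR500 [ 0.4853 -0.3166  0.033 ]
gL_out340 [ 0.554  -0.2499  0.033 ]
gR_out340 [ 0.5584 -0.3006  0.033 ]
0.11122070833831181 0.07644515040956332
0.06539979605125956 0.07180491680422867
0.17662006101539968 0.07472694586387431
[ 0.53124255 -0.27686922  0.036     ] [ 0.53265374 -0.27697273  0.0065    ]
offset [  2.2   1.6 145.5] turn 0.011668343690359517 t 17.6 F [ 0.5  0.  -0.9]
```

send_rows:
  plan:
    - {"offset": [2,1,20],"yaw": 0.0117}
    - {"offset": [0,0,35],"yaw": 0}
    - {"offset": [0,0,35],"yaw": 0}
    - {"offset": [0,0,25],"yaw": 0}
    - {"offset": [0,0,12],"yaw": 0}
    - {"offset": [0,0,7],"yaw": 0}
    - {"offset": [0,0,0],"yaw": 0}
    - {"offset": [0,0,0],"yaw": 0}
    - {"offset": [0,0,0],"yaw": 0}

```text
time: 18.5
tool_pos: [0.5321, -0.2782, 0.0353]
tool_rot: [3.14, -0.002, 0.073]
contact_force: [-0.0, -0.3, 0.1]
opening: 0.0917
grip_force: 0.0
```

send_rows:
  plan:
    - {"offset": [0,-0.5,0.5],"yaw": 0}
    - {"offset": [0,0,0],"yaw": 0}
    - {"offset": [0,0,0],"yaw": 0}
    - {"offset": [0,0,0],"yaw": 0}
    - {"offset": [0,0,0],"yaw": 0}
    - {"offset": [0,0,0],"yaw": 0}
    - {"offset": [0,0,0],"yaw": 0}
    - {"offset": [0,0,0],"yaw": 0}
    - {"offset": [0,0,0],"yaw": 0}
    - {"offset": [0,0,0],"yaw": 0}
  hand: 1
  squeeze: 40

```text
time: 19.5
tool_pos: [0.5314, -0.2773, 0.0337]
tool_rot: [3.141, -0.0, 0.073]
contact_force: [-2.0, 1.4, 3.9]
opening: 0.0354
grip_force: 40.0
```

send_rows:
  plan:
    - {"offset": [0,0,-3],"yaw": 0}
    - {"offset": [0,0,-8],"yaw": 0}
    - {"offset": [0,0,-15],"yaw": 0}
    - {"offset": [0,0,-25],"yaw": 0}
    - {"offset": [0,0,-25],"yaw": 0}
    - {"offset": [0,0,-15],"yaw": 0}
    - {"offset": [0,0,-5],"yaw": 0}
    - {"offset": [-2,-18,0],"yaw": 0}
    - {"offset": [-4,-30,0],"yaw": 0}
    - {"offset": [-4,-35,0],"yaw": 0}
    - {"offset": [-4,-35,0],"yaw": 0}
    - {"offset": [-4,-35,0],"yaw": 0}
    - {"offset": [-4,-35,0],"yaw": 0}
    - {"offset": [-4,-35,0],"yaw": 0}
    - {"offset": [-4,-35,0],"yaw": 0}
    - {"offset": [-4,-30,0],"yaw": 0}
    - {"offset": [-3,-20,0],"yaw": 0}
    - {"offset": [-1,-10,0],"yaw": 0}
    - {"offset": [0,0,0],"yaw": 0}
    - {"offset": [0,0,0],"yaw": 0}

```text
time: 21.5
tool_pos: [0.4704, 0.0366, 0.1292]
tool_rot: [3.141, 0.0, 0.073]
contact_force: [0.2, -0.4, -1.3]
opening: 0.0355
grip_force: 40.0
```

```bash
python3 - <<'E'
from h import *
C=cam('wrist'); im=read_camera('wrist'); save('w9.png',im);keep('w9.npy',C)
s=status.observe(); print(s['tool_pos'],s['tool_rot'],s['contact_force'],s['torque'],s['opening'])
cv2.imwrite('pics/w9c.png',cv2.resize(im[0:180,200:400,::-1],None,fx=3.3333,fy=3.3333,interpolation=cv2.INTER_CUBIC))
E
```

```text
[0.47051504 0.03626123 0.12926768] [ 3.14119354e+00 -5.57767011e-05  7.24652932e-02] [-0.87637042  0.84080301 -1.43968004] [-0.01172179  0.12608759  0.01335645] 0.03507566643118129
```

View pics/w9c.png

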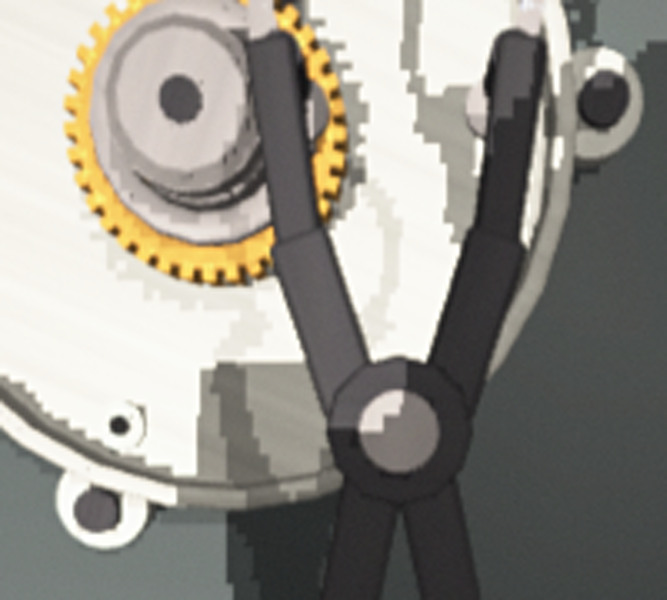

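```bash
cat >> h.py <<'E'
O=np.array([7.0658e-2,-5.9e-5,-.133411]); K=np.array([[6.3e-4,-.964155,-.265339],[1,6.03e-4,2.0e-4],[-3.3e-5,-.265339,.964155]])
def tl(u,v,z):
    "pixel -> tool frame point at tool depth z"
    d=K@np.array([(u-320.314)/F,(v-204.857)/F,1]); return (O+d*(z-O[2])/d[2])*1000
F=200/np.tan(np.radians(66.57810207652864)/2)
E
python3 - <<'E'
from h import *
px=lambda X,Y:(200+X/3.33333-.35,Y/3.33333-.35)
for n,p,z in(('stub',(181,98),.0763),('pivot',(399,431),-.0023),('pivot-4',(399,431),.002),('lugL',(318,110),.029),('lugR',(478,110),.029),('washerLow?',(181,243),.0763+.015),('gear low',(215,284),.0763+.021)):
    print(n,tl(*px(*p),z).round(1))
# same for gear, washer-held pics
q=lambda u,v:(200+u/2.5-.3,60+v/2.5-.3)
print('w6 stub',tl(*q(303,260),.05718).round(1),'w3 stub',tl(*q(305,265),.0567).round(1),'w3 gear y',tl(*q(303,363),.0288).round(1),'w6 washer',tl(*q(302.5,385),.0261).round(1),tl(*q(302,414),.0201).round(1))
# rest pic w8: pivot and lug
r=lambda u,v:(200+(u-320)/2-.25,v/2-.25)
print('w8 pivot',tl(*r(566,259),.168-.036).round(1),'lugs',tl(*r(567,150),.168-.005).round(1))
E
```

```text
stub [125.3 -41.   76.3]
pivot [67.5 -0.5 -2.3]
pivot-4 [67.4 -0.5  2. ]
lugL [111.4 -12.2  29. ]
lugR [111.4  10.8  29. ]
washerLow? [102.6 -45.4  91.3]
gear low [ 95.4 -39.9  97.3]
w6 stub [44.9  0.3 57.2] w3 stub [43.7  0.8 56.7] w3 gear y [26.   0.3 28.8] w6 washer [21.7  0.2 26.1] [17.1  0.1 20.1]
w8 pivot [ 64.   2. 132.] lugs [111.    2.6 163. ]
```

```bash
python3 - <<'E'
from h import *
px=lambda X,Y:(200+X/3.33333-.35,Y/3.33333-.35)
r=lambda u,v:(200+(u-320)/2-.25,v/2-.25)
print('w8 tipfront',tl(*r(567,138),.168-.033).round(1),'w9 tipfront',tl(*px(397,31),.0007).round(1))
im=cv2.imread('pics/w9.png')
g=im.sum(2)//3; sat=im.max(2).astype(int)-im.min(2)
for v in range(0,14,2):
    print(v,'L',' '.join(f'{g[v,u]}{"y" if sat[v,u]>60 else ""}' for u in range(268,296)))
    print(v,'R',' '.join(f'{g[v,u]}' for u in range(340,372)))
E
```

```text
w8 tipfront [111.7   2.3 135. ] w9 tipfront [112.6  -0.7   0.7]
0 L 186 181 163 153 176y 187y 198y 204 204 205 207 209 209 193 97 63 52 50 53 56 66 86 114 152 193 245 244 243
0 R 244 243 243 243 243 243 243 244 244 244 244 239 237 223 216 187 196 243 233 230 216 212 215 229 241 239 236 222 134 93 92 90
2 L 180 190 191 188 181 180 194 204 205 206 209 213 209 191 95 53 58 113y 174y 173y 141y 109 117 153 191 245 244 243
2 R 245 245 245 244 244 244 243 243 243 243 244 244 241 222 220 220 226 237 226 229 219 220 229 236 246 243 241 236 199 90 68 75
4 L 203 200 199 196 195 192 196 203 205 206 206 208 210 208 197y 174y 172y 182y 187y 189y 180y 135y 120 153 191 246 246 244
4 R 245 246 246 246 246 246 245 245 244 244 244 243 241 221 218 218 216 215 214 212 214 214 219 238 244 244 243 241 232 158 90 123
6 L 213 211 209 207 201 192 200 202 206 207 207 208 211 210 206 183y 198y 210y 203y 181y 118y 64 108 155 158 158 157 153
6 R 245 245 245 246 246 246 246 246 246 246 246 246 243 224 219 215 217 216 215 215 215 208 190 210 243 244 242 241 240 223 99 94
8 L 169 159 157 156 154 154 167 201 205 207 209 209 202 178 170 141 153y 165y 177y 171y 126y 73y 122y 185y 186y 173y 183 231
8 R 245 245 244 245 245 245 245 246 247 247 238 220 192 164 149 146 175 203 215 217 217 198 128 157 231 244 244 241 240 230 143 75
10 L 148 138 110 90 94 102 144 207 207 202 183 154 105 79 77 70 61 62 76 108y 167y 199y 195y 189y 188y 185y 201y 248
10 R 245 245 245 245 245 245 246 245 232 158 84 68 66 66 65 65 69 82 119 153 152 128 101 136 219 245 245 243 240 235 184 83
12 L 136 139 141 128 94 67 80 97 83 74 74 75 77 80 82 84 83 77 61 54 84 156y 206y 196y 167y 106y 75 124
12 R 246 245 245 245 245 246 246 231 122 71 64 76 83 86 85 83 83 86 84 81 76 56 54 90 187 247 246 244 243 240 217 92
```

```bash
python3 - <<'E'
from h import *
for v in(-5,0,3,6): print(v,tl(318,v,.0275).round(1),tl(352.7,v,.0275).round(1),tl(281.7,v,.0275).round(1))
M=R.from_euler('xyz',[np.pi,0,.0725]).as_matrix()
for p in((125.3,-41,76.3),): print(np.array([.4705,.0363,.1293])+M@(np.array(p)/1000))
s=read_camera('top'); save('t9.png',s); C=cam('top')
T=status.observe()['tool_pos']
for x in(122,127.5): print(proj(C,T+M@np.array([x/1000,0,.0284])))
for k in models.regions_of('top','clip_centre')[:2]: print(k['conf'],k['extent'])
for k in models.regions_of('top','pliers')[:2]: print(k['conf'],k['extent'])
E
```

```text
-5 [126.6  -1.2  27.5] [126.6  14.8  27.5] [126.6 -17.9  27.5]
0 [124.6  -1.2  27.5] [124.6  14.9  27.5] [124.6 -17.9  27.5]
3 [123.4  -1.2  27.5] [123.4  14.9  27.5] [123.4 -18.   27.5]
6 [122.2  -1.2  27.5] [122.2  15.   27.5] [122.2 -18.   27.5]
[0.59250094 0.08626859 0.053     ]
(np.float64(287.02427330893613), np.float64(194.43458098830794))
(np.float64(286.8571521605868), np.float64(192.10027233820537))
0.82 [282.2, 186.6, 294.8, 233.9]
```

send_rows:
  plan:
    - {"offset": [0,20,0],"yaw": 0}
    - {"offset": [0,30,0],"yaw": 0}
    - {"offset": [0,25,0],"yaw": 0}
    - {"offset": [0,15,0],"yaw": 0}
    - {"offset": [0,0,0],"yaw": 0}
    - {"offset": [0,0,0],"yaw": 0}
    - {"offset": [0,0,0],"yaw": 0}

```text
time: 22.4
tool_pos: [0.4766, -0.0522, 0.1293]
tool_rot: [-3.141, 0.0, 0.073]
contact_force: [-0.2, 0.0, -2.2]
opening: 0.0353
grip_force: 40.0
```

```bash
python3 - <<'E'
from h import *
C=cam('top'); s=status.observe(); im=read_camera('top'); save('t10.png',im)
T=s['tool_pos'];M=R.from_euler('xyz',s['tool_rot']).as_matrix(); print(T,s['tool_rot'])
for x in(105,122,127.5,145): print(x,np.round(proj(C,T+M@np.array([x/1000,0,.0275])),1))
for l in('clip_centre','pliers'):
  for k in models.regions_of('top',l)[:2]: print(l,k['conf'],k['extent'])
g=im.sum(2)//3
u,v=np.round(proj(C,T+M@np.array([.122,0,.0275]))).astype(int)
print(u,v)
for r in range(v-14,v+14): print(r,' '.join('%3d'%t for t in g[r,u-14:u+15]))
E
```

```text
[ 0.47657495 -0.05223165  0.12932457] [-3.14138088e+00  3.04168920e-04  7.31685107e-02]
105 [325.3 198.9]
122 [324.7 191.7]
127.5 [324.5 189.3]
145 [323.9 181.9]
clip_centre 0.49 [318.6, 196.7, 337.2, 224.0]
pliers 0.73 [316.2, 184.7, 329.5, 221.8]
325 192
178 139 139 139 139 138 138 138 138 138 138 138 138 137 136 116  90 116 118 137 137 137 138 137 137 136 116 114  90 119
179 139 139 139 138 138 138 138 138 139 139 138 139 145 142 101  92 137 138 138 137 138 137 138 138 138 137 136 114  94
180 139 140 140 139 139 138 139 138 140 154 168 169 179 172 162 164 159 144 138 138 138 137 137 138 138 137 138 134  93
181 139 140 140 139 139 139 139 140 155 178 188 179 178 174 166 183 183 170 151 138 138 138 138 137 137 138 137 134  91
182 139 140 140 140 140 140 140 156 184 178 169 153 139 144 109 151 168 176 177 158 138 138 137 137 137 138 138 135  87
183 140 140 139 140 139 141 156 179 184 153 139 139 138 136  93 138 134 150 173 182 151 137 137 138 137 137 137 135  88
184 140 140 140 140 140 149 179 182 154 139 139 139 139 136  93 139 138 138 145 180 176 151 138 138 138 138 138 135  87
185
[... 1816 characters left out ...]
 142 142 139 108 103 104 130 123 140 141 140 140 140 140 137  76  62  68  87  87  88  88  88  87  88
201 142 142 143 142 142 142 139 102 105 106 121 123 141 141 141 140 141 140 137  66  61  67  87  87  87  88  87  88  87
202 141 142 142 142 142 142 139 104 108 102  99 122 133 140 141 140 140 140 136  50  62  74  86  87  87  87  87  87  88
203 142 142 143 142 142 142 141 128 107 101  97 122 123 141 140 140 141 140 126  57  62  73  86  86  87  87  87  87  88
204 142 142 142 143 142 142 142 140 103 103  97 112 124 141 141 141 141 138  99  63  63  67  86  87  87  87  87  87  86
205 142 142 142 142 142 142 142 139  98 106 104 101 132 141 142 141 141 137  66  61  65  68  87  87  86  86  87  87  87
```

```bash
python3 - <<'E'
from h import *
im=cv2.imread('pics/t10.png')[:,:,::-1]; g=im.sum(2)//3; C=cam('top')
for z in(.053,.038): print(proj(C,(.5925,.0862,z)))
u,v=np.round(proj(C,(.5925,.0862,.05))).astype(int); print(u,v)
for r in range(v-15,v+16): print(r,' '.join('%3d%s'%(t,'y' if y>50 else ' ') for t,y in zip(g[r,u-15:u+16],(im.max(2).astype(int)-im.min(2))[r,u-15:u+16])))
E
```

```text
(np.float64(271.57788993948344), np.float64(195.7515591861513))
(np.float64(272.2116076156233), np.float64(196.15629938892369))
272 196
181 222  221  221  221  221  221  221  221  221  221  221  221  221  220  220  220  219  212  193  188  188  175  154  134  162  222  222  222  222  222  222 
182 222  222  221  221  221  221  221  221  221  221  221  221  221  221  221  221  218  189  188  190  189  186  162  126  161  222  222  222  222  223  222 
183 222  222  222  222  222  221  221  221  221  221  221  221  221  221  222  221  218  147  193  190  189  185  164  123  159  221  221  222  222  222  222 
184 220  221  222  222  222  222  222  222  221  221  221  221  219  195  199  198  192  144  174  193  179  173  127  138  197  220  220  220  220  221  222 
185 219  219  219  220  221  222  222  222  222  222  221  206  194  161y 168y 163y 159y 162y 141y 182  153  149  119  148  200  220  220  220  220  220  220 
186 219  219  219  219  219  220  220  221  222  217  205  173y 160y 166y 175y 164y 163y 164y 144y 169y 159y 136y 137  150  160  221  221  221  221  221  220 
187 220  2
[... 3263 characters left out ...]
 177y 170  207  212  220  221  221  221  221  220  221  221  221 
208 220  220  219  219  219  219  219  219  219  217  200  208  199  199  197  199  197  188  190  211  219  220  220  220  221  221  221  221  221  221  220 
209 222  221  220  220  220  219  219  219  219  218  210  218  209  209  209  210  210  210  211  220  220  220  220  219  220  220  220  221  221  222  222 
210 222  222  221  221  221  221  220  220  220  219  220  220  219  219  219  219  219  219  219  220  220  220  219  220  220  220  219  219  220  220  221 
211 220  221  221  221  222  222  221  221  220  220  220  220  220  220  220  219  220  220  219  219  219  219  220  220  220  220  220  220  220  220  220
```

send_rows:
  plan:
    - {"offset": [0,-20,0],"yaw": 0}
    - {"offset": [0,-35,0],"yaw": 0}
    - {"offset": [-1.1,-35,0],"yaw": 0}
    - {"offset": [0,-25,0],"yaw": 0}
    - {"offset": [0,-13.9,0],"yaw": 0}
    - {"offset": [0,0,10],"yaw": 0}
    - {"offset": [0,0,15],"yaw": 0}
    - {"offset": [0,0,12],"yaw": 0}
    - {"offset": [0,0,5],"yaw": 0}
    - {"offset": [0,0,0],"yaw": 0}
    - {"offset": [0,0,0],"yaw": 0}
    - {"offset": [0,0,0],"yaw": 0}

```text
time: 23.75
tool_pos: [0.4667, 0.0756, 0.0879]
tool_rot: [3.141, -0.001, 0.073]
contact_force: [0.3, 0.2, -1.2]
opening: 0.0351
grip_force: 40.0
```

```bash
python3 - <<'E'
from h import *
to((.4661,.0763,.0683),.073)
s=status.observe();print(s['tool_pos'],s['torque'])
im=read_camera('top'); save('t11.png',im); g=im.sum(2)//3; C=cam('top')
sat=im.max(2).astype(int)-im.min(2)
for r in range(182,208): print(r,' '.join('%3d%s'%(t,'y' if y>50 else ' ') for t,y in zip(g[r,258:288],sat[r,258:288])))
E
```

```text
offset [-0.6 -0.8 19.6] turn -0.00022184816643289196 t 23.75 F [ 0.3  0.2 -1.2]
[0.46669608 0.07556853 0.08787059] [0.01506919 0.08984854 0.00045949]
182 224  223  223  223  222  223  223  223  223  223  223  223  223  223  223  220  191  190  191  191  187  164  128  163  224  224  224  225  225  224 
183 224  224  224  224  223  223  223  223  222  223  223  223  223  224  223  219  149  195  192  191  187  165  125  161  223  223  224  224  224  224 
184 223  224  224  224  224  224  224  223  224  223  223  221  197  201  194  191  132  171  169  166  175  128  133  161  222  222  222  223  223  224 
185 221  222  222  223  224  224  224  224  224  223  208  196  163y 152  128y 133  111y 103y 123  111  139  121  143  158  198  201  222  222  222  222 
186 221  221  221  221  222  222  223  223  219  207  190y 172  187  172  170  171  150  125y 153y 151y 103  123  152  153  152  162  223  223  223  222 
187 222  222  222  221  221  221  217  210  203  188  196  177  173  191  183  190  180  178  177y 162y 114y 140y 141  151  152  158  202  224  223  223 
188 221  221  222  222  22
[... 2352 characters left out ...]
 108  108  130  190  171  115   63   93y 174y 154y 151y 188  195  151  151  151  151 
204 221  221  221  220  203  200  141  102  102  161y 170y 176  180  143y 110  116  167  163  104   64   98y 161y 152y 174  196  151  151  151  151  151 
205 221  221  220  220  210  199  142  103  107  128y 166y 171y 161y 165y 104y 101y  89y 119y  81   63   82  148  180  210  150  150  151  151  151  151 
206 221  221  221  220  219  207  149  107  106  127  164  184y 162y 173y 105y 103y  82y  89y  63   62   89  197  214  219  150  150  150  150  151  151 
207 222  221  221  221  220  210  182  114  104  129  189  195  178  189y 166  152  140   98   60   63  106  222  223  220  150  150  150  150  151  151
```

send_rows:
  plan:
    - {"offset": [-0.4,-0.9,0],"yaw": 0}
    - {"offset": [0,0,2],"yaw": 0}
    - {"offset": [0,0,2],"yaw": 0}
    - {"offset": [0,0,2],"yaw": 0}
    - {"offset": [0,0,0],"yaw": 0}
    - {"offset": [0,0,0],"yaw": 0}

```text
time: 24.4
tool_pos: [0.4657, 0.0767, 0.0813]
tool_rot: [3.142, 0.0, 0.073]
contact_force: [-0.8, -0.7, -1.6]
opening: 0.0352
grip_force: 40.0
```

send_rows:
  plan:
    - {"offset": [0,0,1.5],"yaw": 0}
    - {"offset": [0,0,1.5],"yaw": 0}
    - {"offset": [0,0,1.5],"yaw": 0}
    - {"offset": [0,0,0],"yaw": 0}

```text
time: 24.8
tool_pos: [0.4656, 0.0767, 0.0766]
tool_rot: [3.142, 0.0, 0.073]
contact_force: [0.4, -1.0, -1.9]
opening: 0.0353
grip_force: 40.0
```

```bash
python3 - <<'E'
from h import *
import time
for i in range(2):
    im=read_camera('top'); s=status.observe();print(s['tool_pos'].round(4),s['contact_force'].round(2),s['torque'].round(3))
save('t12.png',im)
a=cv2.imread('pics/t10.png').sum(2)//3; g=im.sum(2)//3
d=g.astype(int)-a.astype(int)
for r in range(183,202): print(r,' '.join('%4d'%t for t in d[r,259:286]))
E
```

```text
[0.4657 0.0767 0.0768] [ 0.4  -0.09 -1.5 ] [ 0.007  0.106 -0.001]
[0.4657 0.0767 0.0768] [ 0.67 -0.01 -1.71] [0.051 0.108 0.027]
183    2    2    2    2    2    2    2    2    2    2    2    2    1    2    1    2    2    2    1    2    1    2    2    2    2    2    2
184    2    2    2    2    2    2    2    2    2    2    2    2    2    2    2    1    2    1    1    3    1    2    1    2    2    2    3
185    3    2    1    2    2    2    2    2    2    2    1    6    2    0  -24  -28   10    0    2    1    1    1    1    2    2    2    2
186    2    2    2    2    2    2    1    2    2    6    8   18   -5    3  -32  -44    5  -27   -2    2    2    2    2    2    2    2    2
187    2    1    2    2    2    2    2    2    3   10   12   17  -17    6   15    7  -20  -46   -7    0  -17    1    2    2    2    2    1
188    2    2    2    2    2    2    3    5   16   10   -9   -3  -14   -1    4    3  -13  -25  -29  -14  -23   -2    2    3    2    2    2
189    1    2    2    1    2    1   15   12    1   -2  -25   -9   -4   -4  -23  -14    0    7  -21  -17  -14  -19   -2    3    2    2    
[... 969 characters left out ...]
   -8
197    2    2    2    7   17    6  -51   -8    1    2    2    2    2    2    2    2    2    2    6   47   27  -50   -7  -35    2   -6   -8
198    2    2    2    2    5   16  -20  -30    2    2    2    1    2    2    2    2    2    1   11   65  -16  -60  -23  -57  -37   -6   -9
199    2    2    2    1   -2   32    0  -25  -20  -15    2    2    2    2    2    3    2    1   47   15  -75  -57  -37  -53  -35    2   -8
200    2    2    1    2   -2   -4  -19   -6  -56  -51  -11    2    2    2    2    2    2    6   -7  -86  -68  -52  -55  -56  -18   -4  -45
201    2    2    2    1  -20  -61  -58  -28  -65  -52  -42   -1    1    2    3    2   -2  -42  -96 -123  -45  -54  -54  -46  -16  -46  -70
```

send_rows:
  plan:
    - {"offset": [0,0,2],"yaw": 0}
    - {"offset": [0,0,2],"yaw": 0}
    - {"offset": [0,0,2],"yaw": 0}
    - {"offset": [0,0,1.2],"yaw": 0}
    - {"offset": [0,0,0],"yaw": 0}
    - {"offset": [0,0,0],"yaw": 0}

```text
time: 25.5
tool_pos: [0.4658, 0.0767, 0.0697]
tool_rot: [3.142, 0.0, 0.073]
contact_force: [-0.4, -0.3, -1.6]
opening: 0.0353
grip_force: 40.0
```

```bash
python3 - <<'E'
from h import *
for i in range(6):
    read_camera('scene'); s=status.observe();print(s['tool_pos'].round(4),s['contact_force'].round(2),s['torque'].round(3))
E
```

```text
[0.4658 0.0767 0.0697] [-0.94 -0.88 -1.11] [-0.012  0.087 -0.039]
[0.4658 0.0767 0.0697] [-0.02  0.26 -1.09] [ 0.014  0.068 -0.051]
[0.4658 0.0767 0.0698] [ 0.55  0.35 -1.36] [ 0.053  0.094 -0.003]
[0.4658 0.0767 0.0698] [-0.24  0.05 -2.33] [0.028 0.082 0.005]
[0.4658 0.0767 0.0697] [-0.71  0.56 -1.99] [-0.005  0.073  0.006]
[0.4658 0.0767 0.0697] [ 0.48 -0.63 -0.84] [ 0.027  0.094 -0.01 ]
```

send_rows:
  plan:
    - {"offset": [0,0,0.5],"yaw": 0}
    - {"offset": [0,0,0.5],"yaw": 0}
    - {"offset": [0,0,0],"yaw": 0}
    - {"offset": [0,0,0],"yaw": 0}

```text
time: 26.2
tool_pos: [0.4658, 0.0767, 0.0687]
tool_rot: [3.142, 0.0, 0.073]
contact_force: [-0.2, -0.2, -1.9]
opening: 0.0352
grip_force: 40.0
```

```bash
cat > f.py <<'E'
from h import *
L=[]
for i in range(4):
    read_camera('scene'); s=status.observe();L.append(np.r_[s['tool_pos']*1000,s['contact_force'],s['torque'],s['tool_rot']])
print(np.mean(L,0).round(3),s['opening'],s['time'])
E
python3 f.py
```

```text
[ 4.65784e+02  7.66790e+01  6.86960e+01 -1.39000e-01  1.74000e-01
 -1.57800e+00 -6.00000e-03  8.30000e-02  3.00000e-03  3.14200e+00
  0.00000e+00  7.30000e-02] 0.03538140070429845 26.4
```

send_rows:
  plan:
    - {"offset": [0,0,0.5],"yaw": 0}
    - {"offset": [0,0,0],"yaw": 0}
    - {"offset": [0,0,0],"yaw": 0}

```text
time: 26.7
tool_pos: [0.4658, 0.0767, 0.0682]
tool_rot: [3.141, -0.0, 0.073]
contact_force: [-0.9, -0.4, -1.6]
opening: 0.0353
grip_force: 40.0
```

```bash
python3 f.py
```

```text
[ 4.65814e+02  7.66740e+01  6.82050e+01 -2.66000e-01 -7.10000e-02
 -1.97900e+00  3.10000e-02  6.20000e-02 -4.00000e-03  3.14100e+00
 -0.00000e+00  7.30000e-02] 0.035343414178746584 26.9
```

send_rows:
  plan:
    - {"offset": [0,0,0.4],"yaw": 0}
    - {"offset": [0,0,0],"yaw": 0}
    - {"offset": [0,0,0],"yaw": 0}

```text
time: 27.2
tool_pos: [0.4658, 0.0767, 0.0678]
tool_rot: [3.142, -0.0, 0.073]
contact_force: [-1.2, -0.1, -1.1]
opening: 0.0351
grip_force: 40.0
```

```bash
python3 f.py
```

```text
[ 4.65793e+02  7.66780e+01  6.78070e+01 -8.90000e-02  3.71000e-01
 -1.52700e+00  1.70000e-02  4.30000e-02 -6.00000e-03  3.14200e+00
 -0.00000e+00  7.30000e-02] 0.035342934660764595 27.4
```

send_rows:
  plan:
    - {"offset": [0,0,0.4],"yaw": 0}
    - {"offset": [0,0,0],"yaw": 0}
    - {"offset": [0,0,0],"yaw": 0}

```text
time: 27.7
tool_pos: [0.4658, 0.0767, 0.0674]
tool_rot: [3.142, -0.0, 0.073]
contact_force: [-0.7, 0.5, -1.1]
opening: 0.0355
grip_force: 40.0
```

```bash
python3 f.py
```

```text
[ 4.65782e+02  7.66750e+01  6.74120e+01 -1.15000e-01 -3.50000e-02
 -7.57000e-01  1.50000e-02  4.80000e-02  7.00000e-03  3.14100e+00
 -0.00000e+00  7.30000e-02] 0.035393724405674516 27.9
```

send_rows:
  plan:
    - {"offset": [0,0,0.4],"yaw": 0}
    - {"offset": [0,0,0],"yaw": 0}
    - {"offset": [0,0,0],"yaw": 0}

```text
time: 28.2
tool_pos: [0.4658, 0.0767, 0.067]
tool_rot: [3.141, 0.0, 0.073]
contact_force: [0.1, -0.8, -0.5]
opening: 0.0355
grip_force: 40.0
```

```bash
sed -i 's/range(4)/range(10)/' f.py; python3 f.py
```

```text
[ 4.65781e+02  7.66770e+01  6.70060e+01 -7.00000e-01  2.32000e-01
 -5.39000e-01  1.20000e-02  4.80000e-02 -1.40000e-02  3.14200e+00
 -0.00000e+00  7.30000e-02] 0.03498002789164398 28.7
```

send_rows:
  plan:
    - {"offset": [0,0,0.5],"yaw": 0}
    - {"offset": [0,0,0],"yaw": 0}
    - {"offset": [0,0,0],"yaw": 0}

```text
time: 29.0
tool_pos: [0.4658, 0.0767, 0.0665]
tool_rot: [3.142, -0.0, 0.073]
contact_force: [-0.7, -0.3, -0.3]
opening: 0.0353
grip_force: 40.0
```

```bash
sed -i 's/range(10)/range(16)/' f.py; python3 f.py
```

```text
[ 4.65803e+02  7.66770e+01  6.65080e+01 -6.60000e-01  2.80000e-02
 -2.40000e-02  2.00000e-02  9.00000e-03  1.70000e-02  3.14100e+00
 -0.00000e+00  7.30000e-02] 0.035112221592524744 29.8
```

send_rows:
  plan:
    - {"offset": [0,0,-1.7],"yaw": 0}
    - {"offset": [0,0,0],"yaw": 0}
    - {"offset": [0,0,0],"yaw": 0}

```text
time: 30.1
tool_pos: [0.4658, 0.0767, 0.0682]
tool_rot: [3.142, 0.0, 0.073]
contact_force: [-0.2, 0.0, -1.5]
opening: 0.0352
grip_force: 40.0
```

```bash
python3 f.py
```

```text
[ 4.65762e+02  7.66750e+01  6.81700e+01  1.40000e-02  1.62000e-01
 -1.46800e+00  2.50000e-02  4.50000e-02 -1.70000e-02  3.14200e+00
  0.00000e+00  7.30000e-02] 0.03506037257575029 30.9
```

send_rows:
  plan:
    - {"offset": [0,0,0.3],"yaw": 0}
    - {"offset": [0,0,0],"yaw": 0}
    - {"offset": [0,0,0],"yaw": 0}
    - {"offset": [0,0,0],"yaw": 0}
    - {"offset": [0,0,0],"yaw": 0}

```text
time: 31.4
tool_pos: [0.4657, 0.0767, 0.0679]
tool_rot: [3.142, 0.0, 0.073]
contact_force: [-0.5, -0.2, -1.3]
opening: 0.0348
grip_force: 40.0
```

```bash
python3 f.py; python3 -c "
from cell import ticket
print(ticket.hand_in())"
```

```text
[ 4.65777e+02  7.66750e+01  6.78940e+01 -1.14000e-01  8.30000e-02
 -1.19300e+00  2.10000e-02  7.10000e-02  9.00000e-03  3.14200e+00
  0.00000e+00  7.30000e-02] 0.03536703206456827 32.2
the job is handed in; nothing more can be done
None
```

I handed the job in at about 32 s: the gear is seated, the washer is flat on it, and the squeezed pliers hold the spread circlip at the groove, just touching the washer. The hand-in returned no verdict; the circlip's height is from the tool height and contact force, not a final picture.

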